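Load a wire reel and clip the retaining cap

ROBOT

A 7-joint arm with a two-finger parallel gripper is mounted at the origin on the work surface. World frame = base frame: x ahead of the robot, y to its left, z up, the work surface at z = 0. Lengths are in m, angles in rad, forces in N, time in s.
With the tool pointing down it reaches from about 0.425 to 0.825 m from the base axis. Payload 3.6 kg.
Tool frame: the origin (TCP) lies where the fingers leave the gripper's body, on its centre line; the fingertips stand 73 mm ahead of it and the grasp point (between the pads) lies 54 mm ahead of it; x points along the fingers, y is the direction in which the jaws open and shut, and the axes are right-handed (so a half turn about x gives the same grasp; the last joint's range is limited). The gripper opens to 85 mm and grips with 20 to 120 N. Pads are 22 mm wide; open, the fingers measure 114 mm over their backs; the gripper's body (76 mm by 85 mm) begins 54 mm behind the grasp point. The pads swing forward as they close: fully open they stand 13 mm farther back than shut.
Start: joints at [-1.194, 0.615, -0.013, 1.423, 0.008, 1.103, -0.04], TCP at [0.255, 0.598, 0.304] pointing down, gripper open.
Joint ranges: [-3.12, 3.12], [-0.3, 2.06], [-1.34, 1.32], [0.26, 2.42], [-1.36, 4.5], [0.01, 1.98], [-2.84, 2.84]. Speed limits (rad/s): [2.79, 2.79, 3.14, 3.14, 3.14, 3.14, 3.14].

INTERFACE

Orientations are given as a unit quaternion [x, y, z, w].
In Python, from station import arm, snapshot, camera_info, ticket gives the robot as it stands. Calls block until the motion is done:
- arm.movep(position, orientation): joint-space move of the TCP to a pose.
- arm.line_to(position, velocity=0.15, ori=None): straight line of the TCP; ori=None keeps the orientation; velocity is the mean speed in m/s.
- arm.move_j(angles): joint-space move.
- arm.move_gripper(opening, effort=None): opening from 0.0 (shut) to 1.0 (fully open); effort is the grip in N (None keeps the last); returns when the fingers have stopped.
- arm.pause(seconds).
- arm.ik(position, orientation): joint angles nearest the present ones, or None.
- snapshot(name): name is "side" or "top" or "wrist"; returns the picture (384x512x3 uint8, blue, green, red); there is no depth.
- camera_info(name): a dict with "fx", "fy", "cx", "cy" (pixels), "dist_coeffs" ([k1, k2, p1, p2, k3] as OpenCV has them; the pictures are not rectified), "R" (3x3) and "t" (3): a world point X has camera coordinates R X + t; the wrist camera has in their place "T_tool_cam" (4x4, takes a point from camera to tool coordinates, whose origin is the TCP and whose axes are the tool frame's). Camera axes: x right, y down, z forward; pixel columns grow to the right and rows downward; lengths in m; the calibration is good to about 2 mm. A picture is of the moment at which its call begins: read the wrist's pose just before it. camera_info takes no time and is no camera call.
A pose or a line that the arm cannot do raises arm.MotionError and nothing moves.
- ticket.finish_job(): hands the job in, once; it reports no verdict.
Readings, each from a call of its own:
- arm.read_time(): time.
- arm.read_joint_positions(): joint angles.
- arm.read_dq(): joint speeds.
- arm.read_effort(): joint torques, N m.
- arm.read_tool_pos(): TCP position.
- arm.read_eef_rot(): TCP orientation.
- arm.read_ft_force(): force on the tool from outside, world axes, zero at the start.
- arm.read_wrist_torque(): the same for the moment, N m.
- arm.read_opening(): opening from 0.0 (shut) to 1.0 (fully open).
Only numpy, scipy, OpenCV 4.12 (cv2) and the standard library are available. Lean on these libraries where they do the work, as an engineer would, in place of code of your own. Each camera call takes 0.05 s, during which the arm holds its last target.

TASK

Load the full wire reel on the reel stand: pinch the two grips of the cap together to unclip it from the empty spindle and put it down upright on the bench, then slide the full reel over the spindle and lower it right down onto the base before you let go. Then pinch the cap again, fit it back into the top of the spindle until its disc lies flat on the rim, and let the tabs spring out so that it is locked. Leave the empty reel, the solder spool and the pliers alone.

Things in the scene. Friction and masses are not known exactly. Their poses are not given: they have to be found in the camera images.
- stand: Reel stand, fixed, upright: a dark steel base disc 130 mm across, 12 mm thick, with a plain aluminium hollow spindle 51 mm in diameter on its centre; the spindle's top is 78 mm above the bench, its outer edge chamfered 2 mm. Origin: centre of the base's underside, at bench level; z up along the spindle.
- spindle_mouth (a point): Centre of the spindle's open top, 78 mm above the bench. The opening is 40 mm wide at the top, narrows by a chamfer to 36 mm at 3 mm down, and below the 6 mm thick lip it widens to 46 mm.
- cap: Sprung retaining cap, 49 mm tall, 85 g, starting clipped in the spindle's top at any yaw. Origin: centre of its foot, z up. A black plug 26 (x) by 20 mm (y), 0 to 16 mm high, on which it stands by itself on the bench; a black disc 66 mm across at 16 to 21 mm; above it two upright grey finger grips at +y and -y. Seated, its origin is 62 mm above the bench. It fits at any yaw.
- cap_rim (a point): Centre of the underside of the cap's disc, 16 mm above the cap's origin; it meets spindle_mouth when the cap is seated.
- tab_left (a joint): Inward travel of the grip on the cap's +y side and of its latch below the disc: 0 free, 0.0055 m fully pinched; the spring pushes out with 3 to 7 N. The latch, 1 to 8.5 mm above the cap's origin, reaches 21 mm to the side when free (caught under the spindle's lip, it cannot pass) and 15.5 mm when pinched (passes).
- tab_right (a joint): The same for the grip and latch on the cap's -y side.
- reel: The full reel, white plastic wound with copper wire, 0.3 to 0.6 kg, upright on the bench. Origin: centre of its underside, z up its axis. Flanges 108 mm across at 0 to 4 mm and (spoked) 34 to 38 mm high, winding 100 mm across; its hub, 65 mm in outer diameter, rises as a collar to 60 mm, 22 mm above the upper flange. Bore 55 mm right through. Seated, its origin is 12 mm above the bench.
- empty_reel: A second reel of the same shape and size, but bare, with no wire on its hub. It starts on the other side of the stand. Leave it alone.
- solder_spool: Small spool of solder, 60 mm across, 45 mm tall, upright; origin: centre of its underside. Leave it alone.
- pliers: Red-handled pliers lying on the bench, about 165 mm long, 14 mm thick; origin near the pivot, x along the jaws. Leave them alone.
- cap_grips (a point): Point midway between the two finger grips, 36 mm above the cap's origin, axes as the cap's. The grips are plates 26 mm wide along x, from 22 to 49 mm above the cap's origin; their outer faces are 40 mm apart along y when free, 29 mm when pinched fully together.
Things that resemble listed ones, but are neither listed nor needed, are in the scene too. Of the things that look like the cap, the smallest one is meant.

How it is judged:
On the way, in this order (a step that is already met when the one before it is completed fails the run):
1. the cap is unclipped and stands upright on the bench, let go, beside the stand (height (world z) of cap below 0.006 m and angle between cap's own z axis and vertical below 0.15 rad and horizontal distance between cap and stand above 0.07 m and contact force between the fingers and cap below 0.1 N), for 0.2 s.
2. the full reel is lowered over the spindle, still held, to within 15 mm of the base (z of reel in the frame of stand below 0.027 m and horizontal distance between reel and stand below 0.006 m and contact force between the fingers and reel above 0.5 N).
3. the cap's plug enters the spindle with both tabs pinched, the reel being in place (value of joint each of tab_left, tab_right above 0.0025 m and horizontal distance between cap_rim and spindle_mouth below 0.006 m and z of cap_rim in the frame of stand below 0.086 m and z of reel in the frame of stand below 0.016 m and horizontal distance between reel and stand below 0.006 m).
At the end, for the whole second after the job is handed in: The full reel stands on the stand's base (within 3 mm in height, 5 mm off centre, 0.05 rad), the cap's disc lies on the spindle's rim (within 2 mm, 5 mm off centre, 0.06 rad), both tabs are sprung out (within 1.5 mm of free), and all is at rest and let go (horizontal distance between reel and stand below 0.005 m and z of reel in the frame of stand below 0.015 m and angle between reel's own z axis and vertical below 0.05 rad and horizontal distance between cap_rim and spindle_mouth below 0.005 m and z of cap_rim in the frame of spindle_mouth between -0.003 and 0.002 m and angle between cap's own z axis and vertical below 0.06 rad and value of joint each of tab_left, tab_right below 0.0015 m and linear speed of each of cap, reel below 0.02 m/s); the robot touches nothing.
It fails at once if the empty reel, the solder spool or the pliers are moved by more than 20 mm (distance of any of empty_reel, solder_spool, pliers from where it was at the start of the episode above 0.02 m).
It also fails if it takes over 72 s, if anything falls off the work surface, if the arm or the gripper's body presses on something with over 40 N, if the wrist force passes 120 N, or if a joint passes its speed limit or range.

## Working session

There is one attempt and no reset: what is moved stays moved. The work goes in short steps, each a Python script; the robot and the scene stay as the last script left them, time stands still between calls to the robot, and variables do not carry over. Pictures are saved under pics/ and viewed, and the job is handed in when it is done.

```bash
ls; mkdir -p pics
python3 - <<'E'
from station import arm, snapshot, camera_info, ticket
import cv2
for n in ["side","top","wrist"]:
    cv2.imwrite(f"pics/{n}0.png",snapshot(n)); print(n,camera_info(n))
print(arm.read_time(),arm.read_tool_pos(),arm.read_eef_rot(),arm.read_opening())
E
```

```text
pics
side {'fx': 402.7298082511506, 'fy': 402.7298082511506, 'cx': 260.2210795843986, 'cy': 185.9664432566582, 'dist_coeffs': array([-0.12830714,  0.        ,  0.        ,  0.        ,  0.        ]), 'R': array([[-0.96394121, -0.26610928,  0.00178719],
       [-0.20020186,  0.72074424, -0.66366178],
       [ 0.17531845, -0.64008874, -0.74803065]]), 't': array([0.57935638, 0.18490094, 0.80181528])}
top {'fx': 369.9581115878117, 'fy': 369.9581115878117, 'cx': 254.3772758177776, 'cy': 190.99253523179368, 'dist_coeffs': array([-0.09628895,  0.        ,  0.        ,  0.        ,  0.        ]), 'R': array([[-0.02967749, -0.99950033, -0.01087869],
       [-0.98756568,  0.03100058, -0.15412004],
       [ 0.15438028,  0.00616952, -0.98799224]]), 't': array([0.0057281 , 0.61634751, 0.9620932 ])}
wrist {'fx': 287.42190551963245, 'fy': 287.42190551963245, 'cx': 255.2730450595083, 'cy': 190.62377106594275, 'dist_coeffs': array([-0.01605014,  0.        ,  0.        ,  0.        ,  0.        ]), 'T_tool_cam': array([[ 3.15894712e-04, -3.23524560e-01,  9.46219720e-01,
        -6.95530954e-02],
       [ 9.99999927e-01, -1.03353952e-04, -3.69187223e-04,
         3.01471892e-04],
       [ 2.17236681e-04,  9.46219768e-01,  3.23524504e-01,
        -8.32826347e-02],
       [ 0.00000000e+00,  0.00000000e+00,  0.00000000e+00,
         1.00000000e+00]])}
0.15 [0.25518152 0.59731946 0.30300719] [ 0.14108329  0.6928892  -0.14247147  0.69260518] 0.9953055031338885
```

View pics/side0.png

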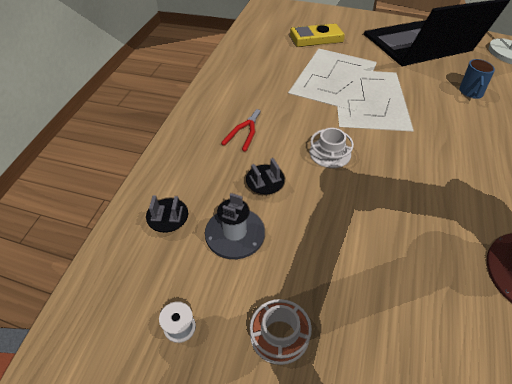

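View pics/top0.png

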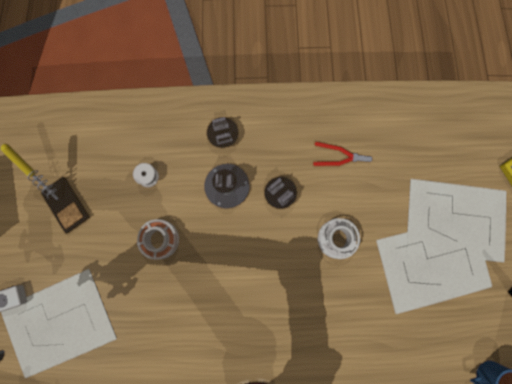

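View pics/wrist0.png

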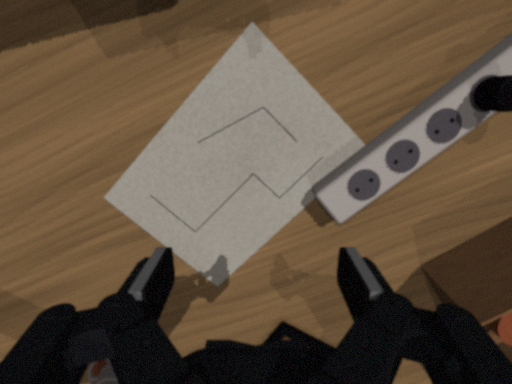

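```bash
cat > h.py <<'E'
from station import arm, snapshot, camera_info, ticket
import cv2, numpy as np
from scipy.spatial.transform import Rotation as Rn
def ray(n,uv,pose=None):
    c=camera_info(n);K=np.array([[c['fx'],0,c['cx']],[0,c['fy'],c['cy']],[0,0,1]])
    p=cv2.undistortPoints(np.array(uv,float).reshape(-1,1,2),K,c['dist_coeffs']).reshape(-1,2)
    d=np.c_[p,np.ones(len(p))]
    if n=='wrist':
        T=c['T_tool_cam']; R=Rn.from_quat(pose[1]).as_matrix()
        return np.array(pose[0])+R@T[:3,3], d@(R@T[:3,:3]).T
    return -c['R'].T@c['t'], d@c['R']
def plane(n,uv,z,pose=None):
    o,d=ray(n,uv,pose); return o+d*((z-o[2])/d[:,2])[:,None]
def proj(n,X,pose=None):
    c=camera_info(n);K=np.array([[c['fx'],0,c['cx']],[0,c['fy'],c['cy']],[0,0,1]])
    if n=='wrist':
        T=c['T_tool_cam'];R=Rn.from_quat(pose[1]).as_matrix()
        Rc=(R@T[:3,:3]).T; t=-Rc@(np.array(pose[0])+R@T[:3,3])
    else: Rc,t=c['R'],c['t']
    return cv2.projectPoints(np.array(X,float).reshape(-1,1,3),cv2.Rodrigues(Rc)[0],t,K,c['dist_coeffs'])[0].reshape(-1,2)
def two(uv1,uv2):
    o1,d1=ray('top',uv1);o2,d2=ray('side',uv2);d1=d1[0];d2=d2[0]
    A=np.c_[d1,-d2];s=np.linalg.lstsq(A,o2-o1,rcond=None)[0]
    a=o1+s[0]*d1;b=o2+s[1]*d2;return (a+b)/2,np.linalg.norm(a-b)
def down(psi): # tool x down, tool y (jaw dir) at yaw psi
    x=np.array([0,0,-1.]);y=np.array([np.cos(psi),np.sin(psi),0]);return Rn.from_matrix(np.c_[x,y,np.cross(x,y)]).as_quat()
def shot(n,name,crop=None,k=1):
    im=snapshot(n); s=im
    if crop: s=im[crop[1]:crop[3],crop[0]:crop[2]]
    cv2.imwrite(f'pics/{name}.png',cv2.resize(s,None,fx=k,fy=k,interpolation=cv2.INTER_CUBIC)); return im
E
python3 - <<'E'
import cv2
t=cv2.imread('pics/top0.png');s=cv2.imread('pics/side0.png')
a=cv2.resize(t[110:270,120:370],None,fx=3,fy=3,interpolation=2);cv2.imwrite('pics/topc.png',a)
a=cv2.resize(s[150:270,130:300],None,fx=4.5,fy=4.5,interpolation=2);cv2.imwrite('pics/sidec.png',a)
E
```

```text
(no output)
```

View pics/topc.png

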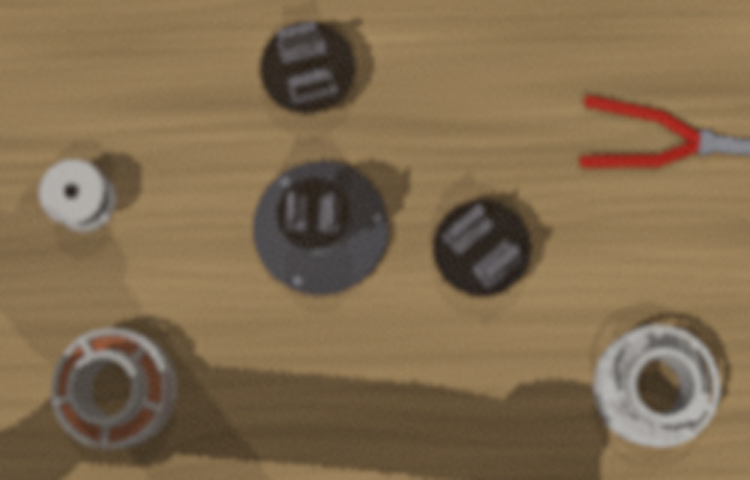

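View pics/sidec.png

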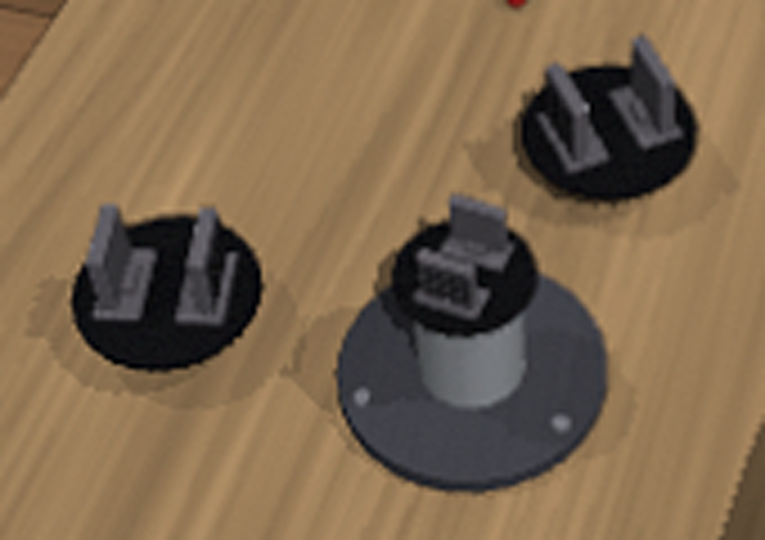

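Run:
```python
from h import *
t=cv2.imread('pics/top0.png');s=cv2.imread('pics/side0.png')
for n,im,roi in [('top',t,(195,155,260,215)),('side',s,(200,185,270,260))]:
    x0,y0,x1,y1=roi; c=im[y0:y1,x0:x1]
    hsv=cv2.cvtColor(c,cv2.COLOR_BGR2HSV)
    blk=((hsv[...,2]<45)).astype(np.uint8)
    base=((c[...,0].astype(int)-c[...,2]>-4)).astype(np.uint8)
    for nm,m,z in [('disc',blk,.083),('base',base,.012)]:
        cs,_=cv2.findContours(m,0,1); k=max(cs,key=cv2.contourArea); k=cv2.convexHull(k) 
        e=cv2.fitEllipse(k); uv=np.array(e[0])+[x0,y0]
        P=plane(n,k.reshape(-1,2)+[x0,y0],z); (cx,cy),r=cv2.minEnclosingCircle(P[:,:2].astype(np.float32))
        print(n,nm,uv,e[1],plane(n,uv,z)[0],'circ',cx,cy,r)
for n,im,roi in [('top',t,(125,205,190,270)),('side',s,(240,290,320,370)),('top',t,(310,205,370,265))]:
    x0,y0,x1,y1=roi; c=im[y0:y1,x0:x1]; hsv=cv2.cvtColor(c,cv2.COLOR_BGR2HSV)
    m=((hsv[...,1]<55)&(hsv[...,2]>90)).astype(np.uint8)
    cs,_=cv2.findContours(m,0,1); k=max(cs,key=cv2.contourArea);k=cv2.convexHull(k)
    P=plane(n,k.reshape(-1,2)+[x0,y0],.038);(cx,cy),r=cv2.minEnclosingCircle(P[:,:2].astype(np.float32))
    print(n,'reel',cv2.fitEllipse(k)[0]+np.array([x0,y0]),cx,cy,r, np.c_[P[:,:2]].min(0),P[:,:2].max(0))
# spool, pliers, decoys approx
for nm,uv,z in [('spool',(144,172),.045),('decoyA',(222,132),.02),('decoyB',(281,191),.02)]: print(nm,plane('top',uv,z)[0])
```

```text
Traceback (most recent call last):
cv2.error: OpenCV(4.12.0) /io/opencv/modules/imgproc/src/shapedescr.cpp:361: error: (-201:Incorrect size of input array) There should be at least 5 points to fit the ellipse in function 'fitEllipseNoDirect'
```

Run:
```python
import cv2
t=cv2.imread('pics/top0.png');s=cv2.imread('pics/side0.png')
for im,r,cs in [(t,187,range(196,264,3)),(t,181,range(196,264,3)),(s,215,range(205,260,3)),(s,240,range(200,272,3)),(t,240,range(130,184,3))]:
    print(r,[(c,*map(int,im[r,c])) for c in cs])
```

```text
187 [(196, 87, 124, 149), (199, 86, 123, 147), (202, 85, 122, 147), (205, 77, 77, 82), (208, 78, 76, 79), (211, 77, 77, 79), (214, 54, 56, 62), (217, 43, 48, 54), (220, 49, 54, 60), (223, 33, 38, 46), (226, 49, 50, 58), (229, 56, 58, 63), (232, 48, 52, 56), (235, 45, 50, 55), (238, 57, 57, 62), (241, 74, 71, 74), (244, 76, 74, 76), (247, 76, 75, 77), (250, 54, 75, 93), (253, 84, 119, 142), (256, 79, 115, 139), (259, 82, 118, 142), (262, 80, 115, 139)]
181 [(196, 86, 122, 148), (199, 87, 122, 147), (202, 86, 123, 148), (205, 78, 86, 96), (208, 79, 76, 79), (211, 70, 71, 75), (214, 41, 44, 54), (217, 87, 85, 90), (220, 61, 63, 68), (223, 32, 40, 45), (226, 66, 67, 72), (229, 101, 98, 102), (232, 47, 49, 55), (235, 28, 38, 45), (238, 51, 52, 57), (241, 51, 52, 56), (244, 60, 59, 65), (247, 54, 57, 62), (250, 55, 80, 100), (253, 83, 118, 142), (256, 86, 123, 148), (259, 86, 123, 148), (262, 86, 123, 148)]
215 [(205, 89, 125, 153), (208, 92, 129, 160), (211, 93, 134, 163), (214, 36, 37, 40), (217, 29, 27, 27), (220, 16, 15, 14), (223, 83, 77, 79), (226, 45, 41, 42), (229, 30, 26, 28), (23
[... 310 characters left out ...]
, (218, 72, 66, 65), (221, 73, 66, 66), (224, 74, 67, 66), (227, 73, 65, 65), (230, 81, 76, 74), (233, 97, 91, 89), (236, 93, 89, 87), (239, 74, 69, 67), (242, 66, 60, 59), (245, 68, 61, 61), (248, 67, 60, 60), (251, 67, 60, 59), (254, 65, 60, 59), (257, 63, 59, 58), (260, 66, 59, 59), (263, 57, 67, 79), (266, 87, 122, 151), (269, 82, 115, 142)]
240 [(130, 88, 125, 149), (133, 86, 124, 148), (136, 90, 118, 139), (139, 58, 70, 89), (142, 75, 82, 98), (145, 69, 74, 80), (148, 66, 72, 78), (151, 49, 64, 75), (154, 43, 61, 76), (157, 42, 59, 73), (160, 40, 59, 74), (163, 61, 72, 85), (166, 77, 82, 86), (169, 58, 68, 90), (172, 41, 58, 93), (175, 75, 81, 92), (178, 71, 82, 91), (181, 44, 65, 81)]
```

Run:
```python
from h import *
t=cv2.imread('pics/top0.png');s=cv2.imread('pics/side0.png')
def fit(n,im,roi,f,z):
    x0,y0,x1,y1=roi; c=im[y0:y1,x0:x1].astype(int); m=f(c).astype(np.uint8)
    cs,_=cv2.findContours(m,0,1); k=cv2.convexHull(max(cs,key=cv2.contourArea)).reshape(-1,2)+[x0,y0]
    P=plane(n,k,z)[:,:2];(cx,cy),r=cv2.minEnclosingCircle(P.astype(np.float32))
    A=np.c_[2*P,np.ones(len(P))];q=np.linalg.lstsq(A,(P**2).sum(1),rcond=None)[0]
    print(n,z,'circ',round(cx,4),round(cy,4),round(r,4),'lsq',q[:2].round(4),round(float(np.sqrt(q[2]+q[0]**2+q[1]**2)),4))
g=lambda c:(c[...,2]-c[...,0]<18)
fit('top',t,(198,158,258,212),g,.012)
fit('side',s,(200,190,272,262),lambda c:(c[...,2]-c[...,0]<10),.012)
fit('side',s,(210,190,255,225),lambda c:(c.max(-1)<50),.083)
fit('top',t,(208,165,240,196),lambda c:(c.max(-1)<65),.083)
fit('side',s,(240,290,320,370),lambda c:(c[...,2]-c[...,0]<25),.038)
fit('side',s,(240,290,320,370),lambda c:(c[...,2]-c[...,0]<25),.038)
fit('top',t,(130,212,184,265),lambda c:(c[...,2]-c[...,0]<22)|(c[...,2]>1.75*c[...,0]+12)&(c[...,1]<1.35*c[...,0]+8),.038)
fit('top',t,(312,212,368,262),lambda c:(c[...,2]-c[...,0]<30)&(c.min(-1)>60),.038)
for nm,uv,z in [('reelcollar',(155.3,240),.06),('spool',(144,172),.045),('decoyA',(222,132),.02),('decoyB',(281,191),.02),('grips',(224,179.5),.11)]: print(nm,plane('top',uv,z)[0])
for nm,uv,z in [('reelcollar',(281,326),.06)]: print(nm,plane('side',uv,z)[0])
```

```text
top 0.012 circ 0.6406 0.0654 0.0632 lsq [0.6406 0.0656] 0.0625
side 0.012 circ 0.6463 0.0489 0.0869 lsq [0.6441 0.0528] 0.0756
side 0.083 circ 0.6425 0.07 0.0362 lsq [0.6421 0.0702] 0.0341
top 0.083 circ 0.6481 0.0594 0.0426 lsq [0.6455 0.0588] 0.0385
side 0.038 circ 0.4929 0.2643 0.0599 lsq [0.492  0.2636] 0.0576
side 0.038 circ 0.4929 0.2643 0.0599 lsq [0.492  0.2636] 0.0576
top 0.038 circ 0.4914 0.2558 0.0578 lsq [0.4928 0.2554] 0.0563
top 0.038 circ 0.4812 -0.2373 0.0595 lsq [ 0.4815 -0.2377] 0.0573
reelcollar [0.49014201 0.25543923 0.06      ]
spool [0.68003809 0.29361396 0.045     ]
decoyA [0.79598035 0.0754899  0.02      ]
decoyB [ 0.61821691 -0.08755847  0.02      ]
grips [0.63892799 0.06386512 0.11      ]
reelcollar [0.49125193 0.26535169 0.06      ]
```

Run:
```python
from h import *
print(Rn.from_quat(arm.read_eef_rot()).as_matrix().round(2))
for p in (np.pi/2,-np.pi/2): print(p,arm.ik([0.641,0.066,0.28],down(p)))
arm.movep([0.641,0.066,0.28],down(np.pi/2))
print(arm.read_time(),arm.read_joint_positions())
pose=(arm.read_tool_pos(),arm.read_eef_rot()); print(pose,arm.read_ft_force())
im=shot('wrist','w1'); cv2.imwrite('pics/w1raw.png',im); np.savez('w1.npz',p=pose[0],q=pose[1])
```

```text
[[-0.    0.39  0.92]
 [-0.    0.92 -0.39]
 [-1.   -0.    0.  ]]
1.5707963267948966 [-0.13366901  0.62676261 -0.00495131  1.47310098  0.00336398  1.04173735
  1.43141921]
-1.5707963267948966 [-0.52267503  0.71781897  0.71549582  1.48716816 -0.4987936   1.12432007
 -1.28281056]
2.4917 [-0.13514393  0.62671264 -0.00642513  1.47303041  0.00304968  1.04172097
  1.4312983 ]
(array([0.64083302, 0.06775458, 0.2800484 ]), array([-4.40116967e-04,  7.07112667e-01,  1.24906494e-03,  7.07099656e-01])) [-0.29879327  0.60097842  0.06479895]
```

View pics/w1.png

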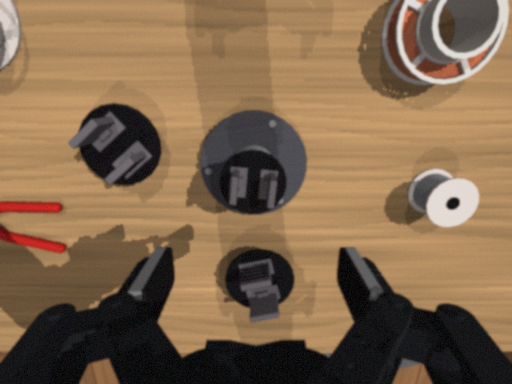

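The wrist view shows three cap-like items: the one on the stand (252,181), the one at left (120,144), and the one below (259,278). Next I measure their discs, the stand, the grips and the reel collar.

Run:
```python
from h import *
d=np.load('w1.npz');pose=(d['p'],d['q']);im=cv2.imread('pics/w1raw.png')
def fit(roi,f,z,show=None):
    x0,y0,x1,y1=roi; c=im[y0:y1,x0:x1].astype(int); m=f(c).astype(np.uint8)
    cs,_=cv2.findContours(m,0,1); k=cv2.convexHull(max(cs,key=cv2.contourArea)).reshape(-1,2)+[x0,y0]
    P=plane('wrist',k,z,pose)[:,:2]
    for _ in range(4):
        A=np.c_[2*P,np.ones(len(P))];q=np.linalg.lstsq(A,(P**2).sum(1),rcond=None)[0];r=np.sqrt(q[2]+q[0]**2+q[1]**2)
        e=abs(np.linalg.norm(P-q[:2],axis=1)-r);P=P[e<=max(.0015,np.percentile(e,85))]
    print(roi,z,'lsq',q[:2].round(4),round(float(r),4))
blk=lambda c:(c.max(-1)<45)
fit((210,140,300,220),blk,.083)
fit((70,90,170,195),blk,.021);fit((215,240,305,320),blk,.021)
fit((190,100,315,222),lambda c:c[...,2]-c[...,0]<14,.012)
c=im[155:215,215:295]; print(c.max(-1)[25:28,::3])
cv2.imwrite('pics/w1c.png',cv2.resize(im[100:230,190:320],None,fx=4.6,fy=4.6,interpolation=2))
cv2.imwrite('pics/w1r.png',cv2.resize(im[0:100,370:512],None,fx=5,fy=5,interpolation=2))
```

```text
(210, 140, 300, 220) 0.083 lsq [0.6415 0.0632] 0.0338
(70, 90, 170, 195) 0.021 lsq [ 0.6156 -0.0884] 0.0459
(215, 240, 305, 320) 0.021 lsq [0.7968 0.0732] 0.0462
(190, 100, 315, 222) 0.012 lsq [0.6405 0.0652] 0.0632
[[ 40  39  21  12  15  51 100  96  94  98  96  30  22  20  23  47  51  42
   46  73  75  26  21  27  78  84  81]
 [ 41  36  12  14  13  53 101 100  99 102  92  29  23  15  15  46  56  50
   47  88  88  32  24  25  74  84  85]
 [ 43  40  17  16  17  55  99  98  96  98  91  31  23  19  10  51  55  51
   53  96  93  30  25  22  76  83  81]]
```

View pics/w1c.png

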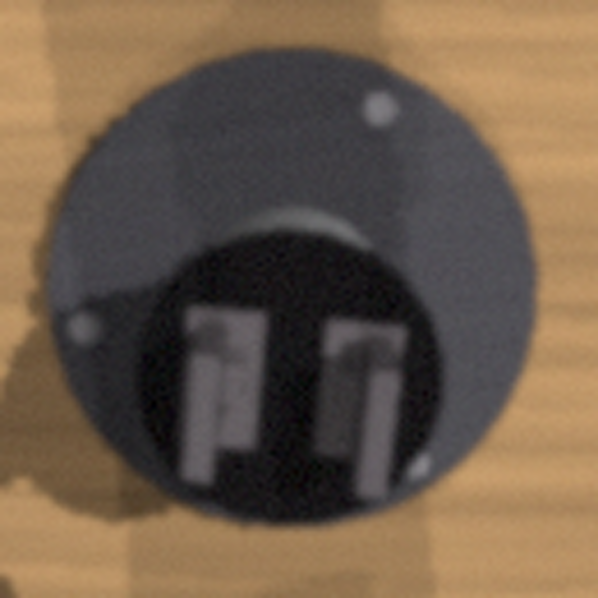

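Run:
```python
from h import *
d=np.load('w1.npz');pose=(d['p'],d['q'])
c=np.array([[201,415],[381,425],[207,350],[197,485],[385,365],[370,497],[185,312],[405,325]])/4.6+[190,100]
P=plane('wrist',c,.111,pose);print(P.round(4), (P[0]+P[1])/2, np.linalg.norm(P[1]-P[0]))
for a,b in [(0,1),(2,3),(4,5)]: v=P[b]-P[a];print(np.arctan2(v[1],v[0]))
Q=plane('wrist',c[6:],.084,pose);v=Q[1]-Q[0];print(np.arctan2(v[1],v[0]))
```

```text
[[0.6389 0.0492 0.111 ]
 [0.6408 0.0835 0.111 ]
 [0.626  0.0506 0.111 ]
 [0.6532 0.0481 0.111 ]
 [0.6289 0.084  0.111 ]
 [0.6557 0.0817 0.111 ]
 [0.6187 0.0466 0.111 ]
 [0.6211 0.0876 0.111 ]] [0.63984118 0.0663524  0.111     ] 0.03441350857275762
1.5140439067805276
-0.09167795132174279
-0.08584288610800352
1.5119491224144699
```

View pics/w1r.png

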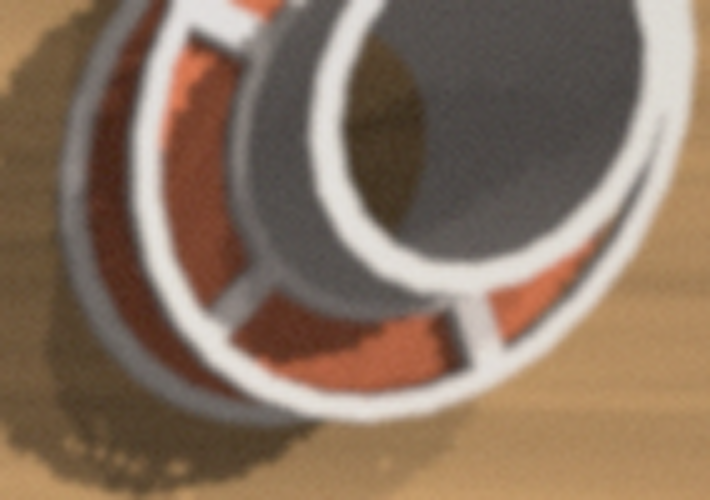

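Run:
```python
from h import *
q=down(1.50)
arm.movep([.6405,.0648,.22],q); arm.pause(.2); print(arm.read_tool_pos())
arm.line_to([.6405,.0648,.159],.1); arm.pause(.2); print(arm.read_tool_pos(),arm.read_ft_force())
im=shot('wrist','w2')
shot('side','s2',(180,140,310,270),4)
print(arm.read_time())
```

```text
[0.64180374 0.06517322 0.22245274]
[0.64095853 0.06484686 0.15987698] [ 0.04406012 -0.45358317  0.49452153]
4.15
```

View pics/w2.png

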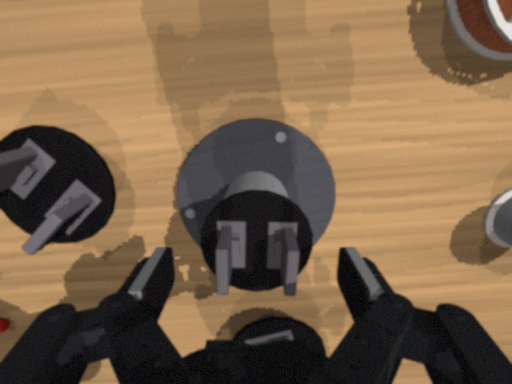

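View pics/s2.png

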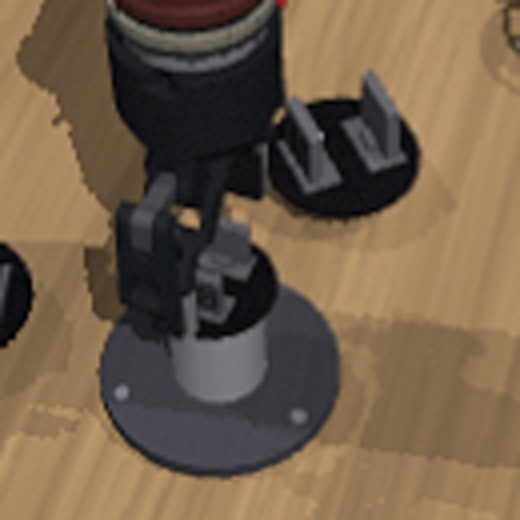

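Run:
```python
from h import *
p=arm.read_tool_pos();q=arm.read_eef_rot();R=Rn.from_quat(q).as_matrix()
for x in (.041,.06,.073):
  for y in (-.0425,0,.0425):
    for z in (-.011,.011):
      X=p+R@np.array([x,y,z]); print(x,y,z,X.round(4),((proj('side',X)[0]-[180,140])*4).round(0),proj('wrist',X,(p,q))[0].round(0))
X=np.array([.6405,.0648,.111]);print(((proj('side',X)[0]-[180,140])*4).round(0),proj('wrist',X,(p,q))[0].round(0))
```

```text
0.041 -0.0425 -0.011 [0.6268 0.0232 0.1186] [259. 179.] [160. 264.]
0.041 -0.0425 0.011 [0.6488 0.0217 0.1186] [219. 168.] [165. 304.]
0.041 0 -0.011 [0.6298 0.0656 0.1186] [228. 240.] [255. 264.]
0.041 0 0.011 [0.6518 0.0641 0.1186] [186. 229.] [255. 304.]
0.041 0.0425 -0.011 [0.6328 0.108  0.1186] [195. 306.] [350. 264.]
0.041 0.0425 0.011 [0.6548 0.1065 0.1187] [152. 293.] [345. 304.]
0.06 -0.0425 -0.011 [0.6269 0.0232 0.0996] [260. 204.] [171. 243.]
0.06 -0.0425 0.011 [0.6488 0.0217 0.0996] [220. 193.] [175. 279.]
0.06 0 -0.011 [0.6299 0.0656 0.0996] [230. 265.] [255. 243.]
0.06 0 0.011 [0.6518 0.0641 0.0996] [189. 253.] [255. 279.]
0.06 0.0425 -0.011 [0.6329 0.108  0.0996] [197. 330.] [338. 243.]
0.06 0.0425 0.011 [0.6548 0.1065 0.0997] [155. 318.] [334. 279.]
0.073 -0.0425 -0.011 [0.6269 0.0232 0.0866] [261. 220.] [178. 231.]
0.073 -0.0425 0.011 [0.6488 0.0217 0.0866] [221. 209.] [181. 265.]
0.073 0 -0.011 [0.6299 0.0656 0.0866] [231. 281.] [255. 231.]
0.073 0 0.011 [0.6518 0.0641 0.0866] [190. 269.] [255. 265.]
0.073 0.0425 -0.011 [0.6329 0.108  0.0866] [198. 346.] [332. 231.]
0.073 0.0425 0.011 [0.6548 0.1065 0.0867] [157. 334.] [329. 265.]
[209. 244.] [255. 274.]
```

Run:
```python
from h import *
arm.move_gripper(0.0,30); arm.pause(.2)
print(arm.read_opening(),arm.read_ft_force(),arm.read_tool_pos(),arm.read_time())
shot('wrist','w3')
```

```text
0.30832090146973495 [-1.38767153 -0.12357863  4.4297561 ] [0.64105834 0.06483875 0.16019729] 4.925
```

View pics/w3.png

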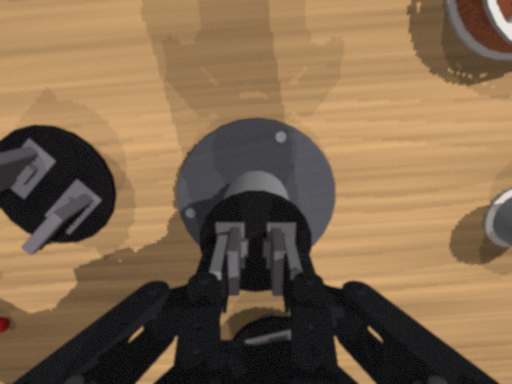

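Run:
```python
from h import *
arm.line_to([.6405,.0648,.20],.05); print(arm.read_ft_force(),arm.read_opening())
arm.line_to([.6405,.0648,.23],.1); arm.pause(.1); print(arm.read_ft_force(),arm.read_opening(),arm.read_time())
shot('side','s4',(170,120,310,270),4)
```

```text
[ 0.55881856  0.29053733 -0.93106934] 0.3156253685646878
[ 0.61093951 -0.44379696 -0.96886453] 0.31398355716258175 6.4917
```

View pics/s4.png

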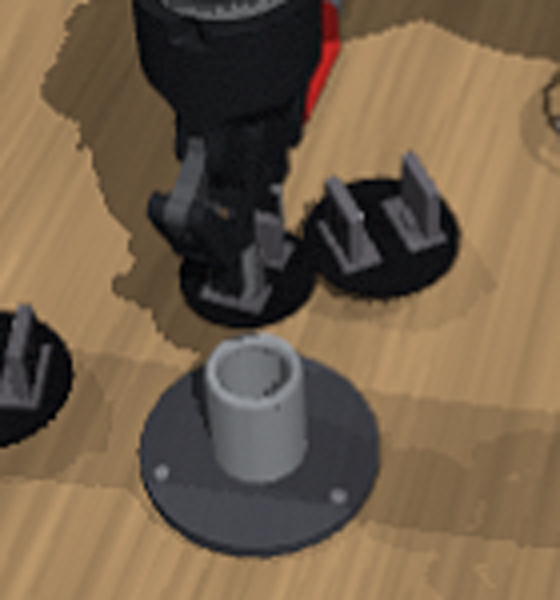

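The cap is off the spindle and held. The spindle mouth is empty, at side-view px about (233,212).

Run:
```python
from h import *
q=down(1.50)
arm.movep([.50,.03,.18],q); arm.pause(.1)
arm.line_to([.50,.03,.106],.12); arm.line_to([.50,.03,.0995],.03);arm.pause(.15); print(arm.read_tool_pos(),arm.read_ft_force())
for z in (.0985,.0975,.0965):
    if arm.read_ft_force()[2]>1.5: break
    arm.line_to([.50,.03,z],.02);arm.pause(.1); print(arm.read_tool_pos(),arm.read_ft_force())
print(arm.read_time())
shot('side','s5',(200,200,360,330),4)
```

```text
[0.50009342 0.02999895 0.09965053] [ 0.26779183  0.24785711 -0.56967728]
[0.50000201 0.03000993 0.09849444] [ 0.30608785 -0.34438266 -0.02902653]
[0.50008016 0.02998417 0.09815596] [-1.40184388  0.8391032   4.98896351]
9.2833
```

View pics/s5.png

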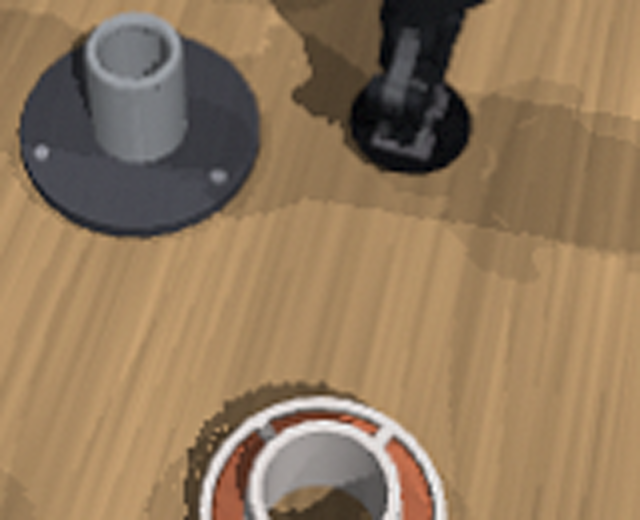

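Run:
```python
from h import *
arm.move_gripper(1.0); arm.pause(.3)
print(arm.read_opening(),arm.read_ft_force())
arm.line_to([.50,.03,.19],.2)
arm.movep([.49,.22,.27],down(np.pi/2)); arm.pause(.25)
pose=(arm.read_tool_pos(),arm.read_eef_rot());im=shot('wrist','w6');np.savez('w6.npz',p=pose[0],q=pose[1]); print(pose,arm.read_joint_positions(),arm.read_time())
shot('side','s6',(200,180,360,300),4)
shot('top','t6',(120,150,300,270),4)
```

```text
1.0018147609569363 [ 0.37051487 -0.67681674 -0.60735255]
(array([0.49035667, 0.21802592, 0.26931939]), array([ 6.98856584e-04,  7.07507729e-01, -1.68262917e-03,  7.06703258e-01])) [-0.47211757  0.47805957  0.01780426  1.79821624 -0.01009399  0.86653438
  1.11837793] 11.9917
```

View pics/w6.png

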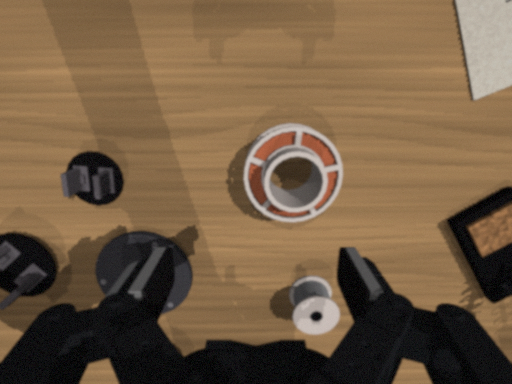

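View pics/s6.png

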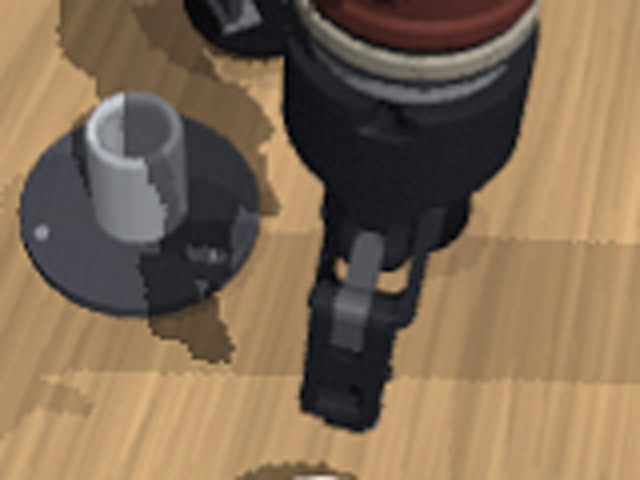

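Run:
```python
from h import *
d=np.load('w6.npz');pose=(d['p'],d['q']);im=cv2.imread('pics/w6.png')
x0,y0,x1,y1=235,115,352,232
c=im[y0:y1,x0:x1];hsv=cv2.cvtColor(c,cv2.COLOR_BGR2HSV)
m=((hsv[...,1]<70)&(hsv[...,2]>120)).astype(np.uint8)
cv2.imwrite('pics/m6.png',cv2.resize(np.hstack([c,cv2.cvtColor(m*255,8)]),None,fx=3,fy=3,interpolation=2))
def lsq(P):
    for _ in range(5):
        A=np.c_[2*P,np.ones(len(P))];q=np.linalg.lstsq(A,(P**2).sum(1),rcond=None)[0];r=np.sqrt(q[2]+q[0]**2+q[1]**2)
        e=abs(np.linalg.norm(P-q[:2],axis=1)-r);P=P[e<=max(.001,np.percentile(e,85))]
    return q[:2].round(4),round(float(r),4),len(P)
cs,h=cv2.findContours(m,cv2.RETR_CCOMP,1)
for k in cs:
    a=cv2.contourArea(k)
    if a>100:
        k=k.reshape(-1,2)+[x0,y0]; print(a,k.mean(0),[ (z,lsq(plane('wrist',k,z,pose)[:,:2])) for z in (.038,.06)])
```

```text
7648.0 [291.82978723 172.53191489] [(0.038, (array([0.4936, 0.2584]), 0.054, 203)), (0.06, (array([0.4872, 0.2555]), 0.0501, 209))]
360.0 [327.62222222 188.65555556] [(0.038, (array([0.5036, 0.2838]), 0.0234, 39)), (0.06, (array([0.4966, 0.279 ]), 0.0217, 39))]
1815.0 [297.52816901 180.09859155] [(0.038, (array([0.5001, 0.2621]), 0.0288, 99)), (0.06, (array([0.4933, 0.2589]), 0.0267, 99))]
593.5 [318.21052632 148.94736842] [(0.038, (array([0.4711, 0.2776]), 0.0216, 40)), (0.06, (array([0.4664, 0.2733]), 0.02, 40))]
1599.0 [274.0988024  175.43113772] [(0.038, (array([0.499 , 0.2519]), 0.0409, 148)), (0.06, (array([0.4923, 0.2495]), 0.0379, 148))]
```

View pics/m6.png

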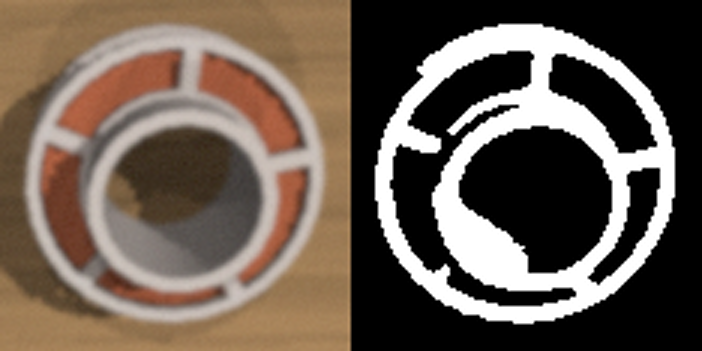

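View pics/t6.png

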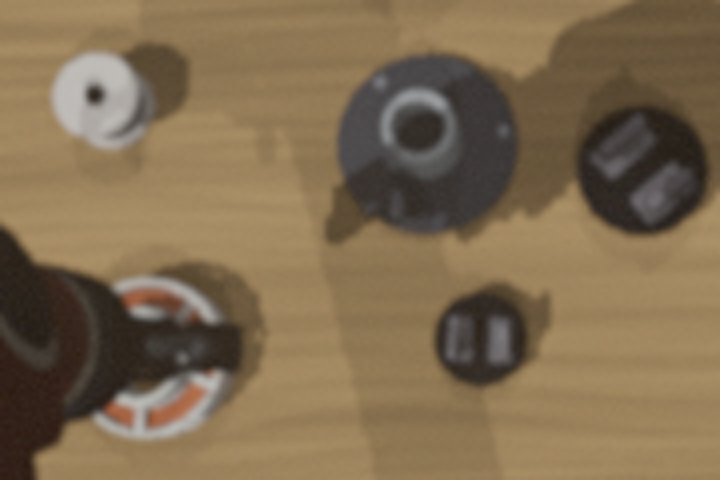

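Run:
```python
from h import *
print(plane('top',(120+420/4,150+126/4),.078), plane('side',(200+135/4,180+127/4),.078), two((120+420/4,150+126/4),(200+135/4,180+127/4)))
arm.movep([.4935,.2585,.20],down(np.pi/2)); arm.pause(.2)
print(arm.read_tool_pos())
arm.line_to([.4935,.2585,.125],.12); arm.pause(.1);print(arm.read_ft_force())
shot('wrist','w7')
arm.line_to([.4935,.2585,.109],.06); arm.pause(.2)
print(arm.read_tool_pos(),arm.read_ft_force(),arm.read_time())
shot('wrist','w7b')
```

```text
[[0.63953537 0.06413331 0.078     ]] [[0.63875974 0.06507601 0.078     ]] (array([0.63943384, 0.06419317, 0.07679728]), np.float64(0.0006424221202198267))
[0.49471414 0.25750437 0.20194598]
[-0.3664134   0.83947736  0.0412516 ]
[0.49361449 0.25860723 0.10913715] [-0.40527739 -0.25628881  0.17578109] 14.25
```

View pics/w7b.png

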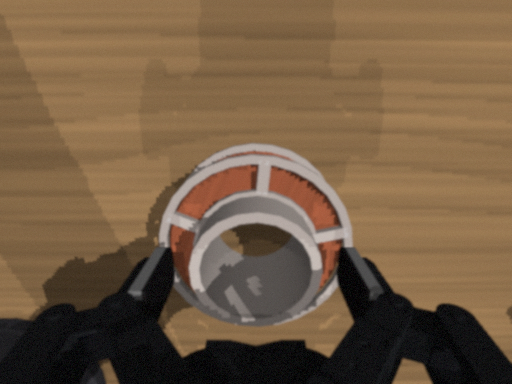

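Run:
```python
from h import *
arm.move_gripper(0.0,60); arm.pause(.3)
print(arm.read_opening(),arm.read_ft_force(),arm.read_tool_pos())
arm.line_to([.4935,.2585,.135],.06); arm.pause(.2); print(arm.read_ft_force(),arm.read_opening())
arm.line_to([.4935,.2585,.23],.15); arm.pause(.2)
pose=(arm.read_tool_pos(),arm.read_eef_rot());im=shot('wrist','w8');np.savez('w8.npz',p=pose[0],q=pose[1])
print(arm.read_ft_force(),arm.read_opening(),pose,arm.read_time())
shot('side','s8',(180,180,380,330),4)
```

```text
0.7441783109937415 [-2.09032832  0.53283474  5.48844699] [0.49364914 0.25867583 0.10996307]
[ 0.46295573  0.33137918 -4.40645636] 0.7510798180982509
[ 0.11911911  0.69258745 -4.87860963] 0.7516499946397932 (array([0.49295996, 0.25822723, 0.22878318]), array([-4.80062380e-04,  7.07916584e-01, -4.36386853e-04,  7.06295752e-01])) 16.75
```

View pics/w8.png

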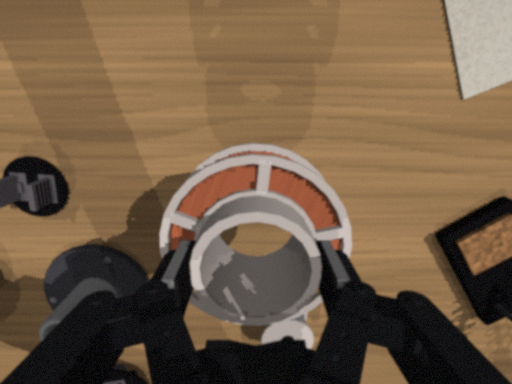

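View pics/s8.png

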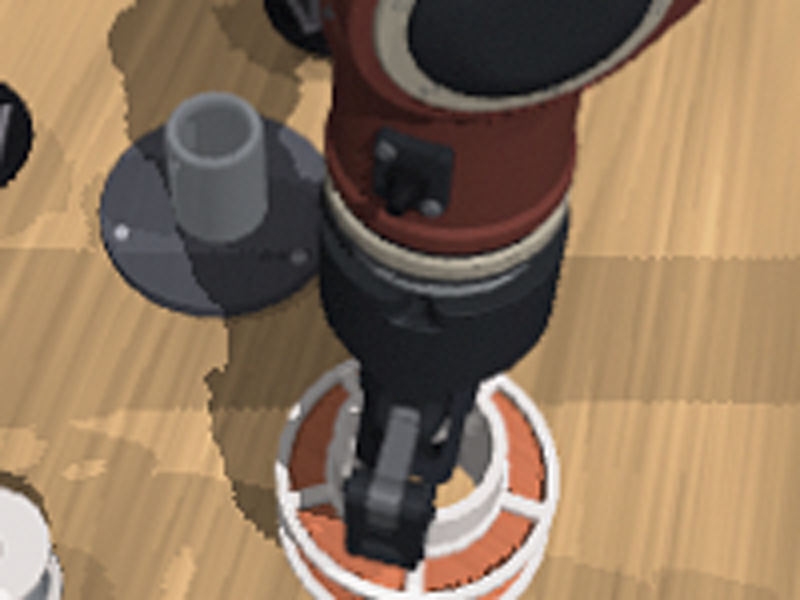

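Run:
```python
from h import *
d=np.load('w8.npz');p,q=d['p'],d['q'];pose=(p,q);im=cv2.imread('pics/w8.png')
hsv=cv2.cvtColor(im,cv2.COLOR_BGR2HSV)
m=((hsv[...,1]<60)&(hsv[...,2]>100)).astype(np.uint8); m[:,:150]=0;m[:,360:]=0;m[:140]=0;m[318:]=0
cv2.imwrite('pics/m8.png',cv2.resize((m*255)[130:330,140:370],None,fx=3,fy=3))
zr=p[2]-.110
def lsq(P):
    for _ in range(6):
        A=np.c_[2*P,np.ones(len(P))];s=np.linalg.lstsq(A,(P**2).sum(1),rcond=None)[0];r=np.sqrt(s[2]+s[0]**2+s[1]**2)
        e=abs(np.linalg.norm(P-s[:2],axis=1)-r);P=P[e<=max(.0008,np.percentile(e,85))]
    return s[:2].round(4),round(float(r),4),len(P)
cs,h=cv2.findContours(m,cv2.RETR_CCOMP,1)
for k in cs:
    if cv2.contourArea(k)>500:
        k=k.reshape(-1,2); print(k.mean(0),len(k),[(z,lsq(plane('wrist',k,zr+z,pose)[:,:2])) for z in (.038,.06)])
# collar inner edge top half: by rows scanning
```

```text
[254.80168776 235.1350211 ] 948 [(0.038, (array([0.4851, 0.2588]), 0.0506, 357)), (0.06, (array([0.4734, 0.2587]), 0.0427, 357))]
[302.9947644  197.26701571] 191 [(0.038, (array([0.4697, 0.2771]), 0.021, 70)), (0.06, (array([0.4604, 0.2742]), 0.0177, 70))]
[219.24  189.515] 200 [(0.038, (array([0.4656, 0.2439]), 0.0202, 74)), (0.06, (array([0.457 , 0.2462]), 0.0171, 74))]
```

View pics/m8.png

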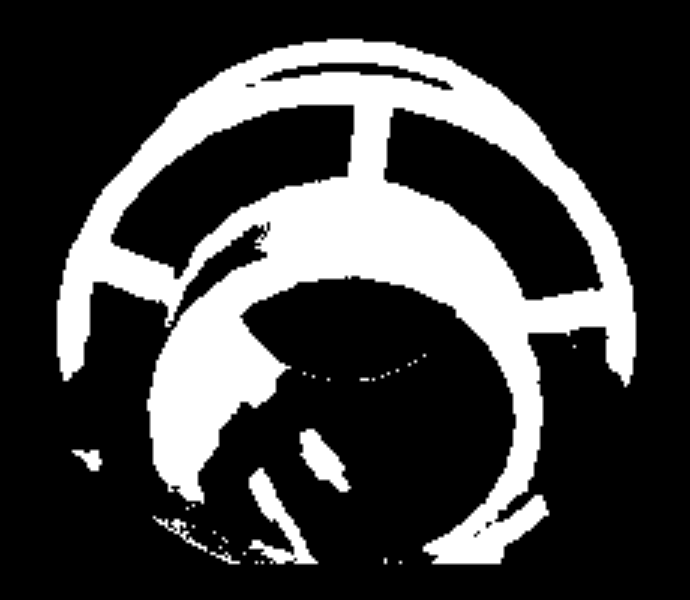

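Run:
```python
from h import *
from scipy.optimize import least_squares
d=np.load('w8.npz');p,q=d['p'],d['q'];pose=(p,q)
zr=p[2]-.110
def f(pts,z,r):
    P=plane('wrist',np.array(pts)/3+[140,130],zr+z,pose)[:,:2]
    for R in (r,None):
        s=least_squares(lambda a:np.linalg.norm(P-a[:2],axis=1)-(R or a[2]),[.4935,.2585,.05])
        print(z,s.x.round(4),'res',np.abs(s.fun).max().round(4),'rel TCP',(s.x[:2]-p[:2]).round(4))
f([(260,85),(300,76),(350,72),(400,77),(450,88),(57,320),(60,290),(635,320),(632,290)],.038,.054)
f([(350,277),(400,284),(450,305),(300,287),(505,370),(515,400),(515,440)],.06,.0275)
im=cv2.imread('pics/w8.png');cv2.imwrite('pics/w8c.png',cv2.resize(im[180:340,170:350],None,fx=4,fy=4,interpolation=2))
print(p)
```

```text
0.038 [0.4928 0.2584 0.05  ] res 0.0003 rel TCP [-0.0001  0.0001]
0.038 [0.4925 0.2584 0.0537] res 0.0002 rel TCP [-0.0005  0.0001]
0.06 [0.4935 0.2588 0.05  ] res 0.0005 rel TCP [0.0006 0.0005]
0.06 [0.4926 0.2595 0.0265] res 0.0002 rel TCP [-0.0004  0.0013]
[0.49295996 0.25822723 0.22878318]
```

View pics/w8c.png

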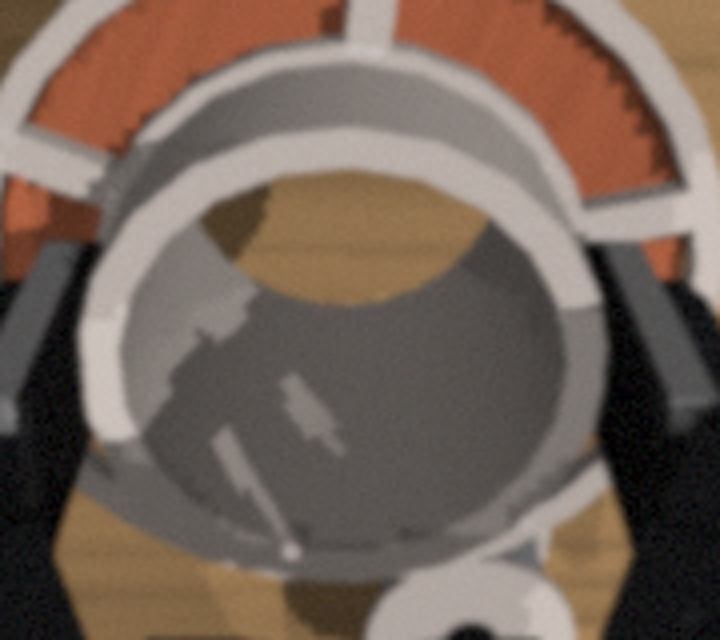

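Run:
```python
from h import *
q=down(np.pi/2)
arm.movep([.6403,.0648,.235],q); arm.line_to([.6403,.0648,.205],.1); arm.pause(.3)
pose=(arm.read_tool_pos(),arm.read_eef_rot());im=shot('wrist','w9');np.savez('w9.npz',p=pose[0],q=pose[1])
print(pose,arm.read_ft_force(),arm.read_opening(),arm.read_time())
cv2.imwrite('pics/w9c.png',cv2.resize(im[140:340,150:360],None,fx=3,fy=3,interpolation=2))
shot('side','s9',(170,100,340,260),4)
```

```text
(array([0.64060945, 0.06485749, 0.20571785]), array([9.24224112e-05, 7.06641239e-01, 5.32507630e-05, 7.07572009e-01])) [ 0.39843953 -0.0183528  -4.36743523] 0.7495476969805348 18.5583
```

View pics/w9c.png

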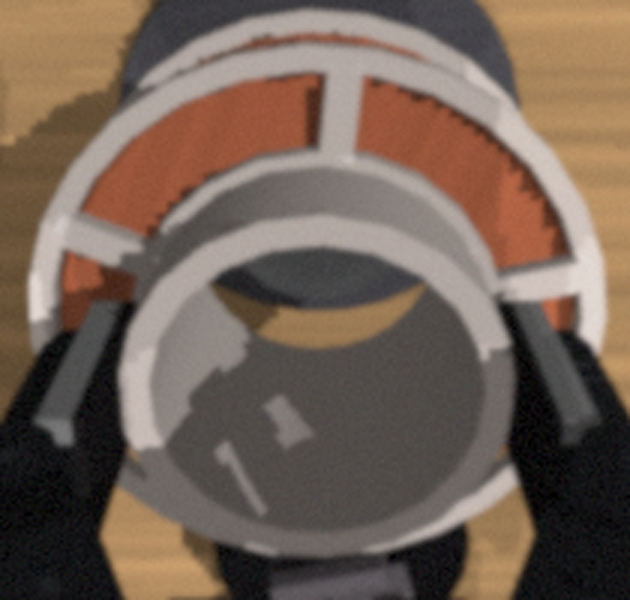

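View pics/s9.png

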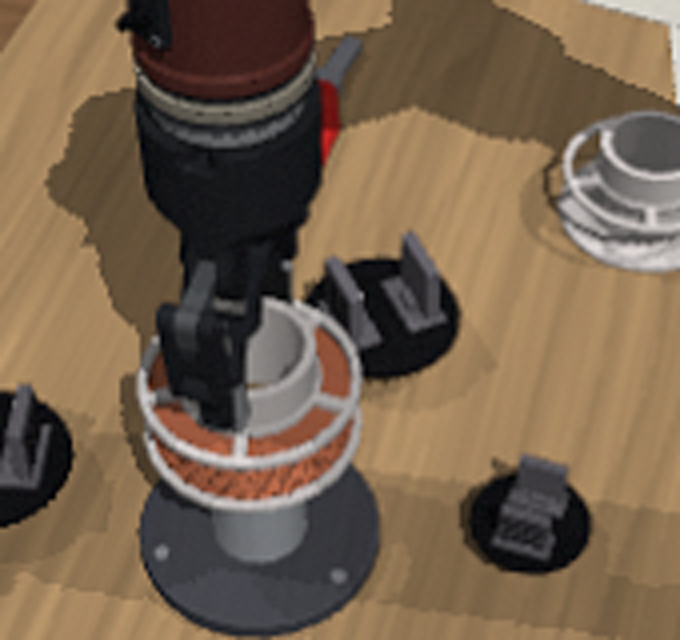

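Run:
```python
from h import *
im=cv2.imread('pics/w9.png');d=np.load('w9.npz');p,q=d['p'],d['q'];pose=(p,q)
c=cv2.resize(im[215:265,210:305],None,fx=8,fy=8,interpolation=2);cv2.imwrite('pics/w9z.png',cv2.convertScaleAbs(c,alpha=1.8))
for nm,z,r in [('rim outer',.078,.0255),('rim in',.078,.02),('chamf',.076,.0255),('base',.012,.065)]:
    a=np.radians([-50,-25,0,25,50]);X=np.c_[.6403+r*np.cos(a),.0648+r*np.sin(a),a*0+z]
    print(nm,((proj('wrist',X,pose)-[210,215])*8).round(0).tolist())
```

```text
rim outer [[154.0, 120.0], [247.0, 183.0], [360.0, 205.0], [472.0, 183.0], [565.0, 120.0]]
rim in [[198.0, 86.0], [271.0, 136.0], [360.0, 154.0], [448.0, 136.0], [521.0, 86.0]]
chamf [[156.0, 110.0], [248.0, 173.0], [360.0, 195.0], [471.0, 173.0], [563.0, 110.0]]
base [[-35.0, 63.0], [146.0, 185.0], [360.0, 227.0], [574.0, 185.0], [756.0, 63.0]]
```

View pics/w9z.png

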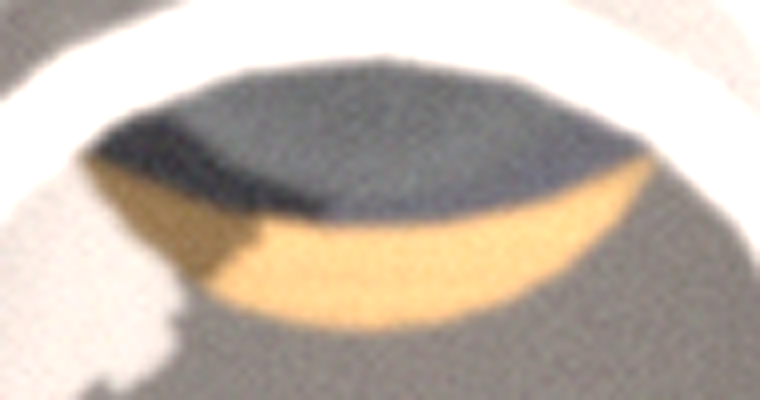

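Run:
```python
from h import *
q=down(np.pi/2)
z=.205
for z in [.192,.188,.184,.180,.175,.168]:
    arm.line_to([.6403,.0648,z],.04,ori=q); f=arm.read_ft_force()
    print(z,arm.read_tool_pos().round(4),f.round(2))
    if f[2]>3 or np.hypot(f[0],f[1])>8: break
print(arm.read_time())
```

```text
0.192 [0.6401 0.0648 0.1915] [-0.26  0.4  -3.9 ]
0.188 [0.6401 0.0648 0.1877] [ 0.25  0.05 -4.46]
0.184 [0.64   0.0648 0.1836] [ 0.2  -0.61 -3.73]
0.18 [0.64   0.0648 0.1796] [-0.07 -0.11 -4.39]
0.175 [0.64   0.0648 0.1745] [ 0.17 -0.72 -4.52]
0.168 [0.64   0.0648 0.1675] [-0.02 -0.86 -3.97]
20.4333
```

Bore is over the spindle without contact; continuing down.

Run:
```python
from h import *
for z,v in [(.15,.05),(.135,.05),(.128,.04),(.125,.03),(.1235,.02),(.1225,.02),(.1215,.02),(.1205,.02)]:
    arm.line_to([.6403,.0648,z],v); arm.pause(.05); f=arm.read_ft_force()
    print(z,arm.read_tool_pos().round(4),f.round(2))
    if f[2]>1 or np.hypot(f[0],f[1])>10: break
print(arm.read_time())
shot('side','s10',(170,130,310,270),4)
```

```text
0.15 [0.6403 0.0648 0.1499] [ 0.03  1.33 -5.2 ]
0.135 [0.6402 0.0648 0.1348] [-0.31  0.5  -4.47]
0.128 [0.6402 0.0648 0.1278] [ 0.71 -0.09 -4.16]
0.125 [0.6402 0.0648 0.1249] [ 0.06  0.65 -4.3 ]
0.1235 [0.6403 0.0648 0.1234] [-0.51 -1.02 -4.5 ]
0.1225 [0.6403 0.0648 0.1225] [ 0.44 -0.28 -4.18]
0.1215 [0.6405 0.0648 0.122 ] [-1.35 -0.39  0.2 ]
0.1205 [0.6405 0.0648 0.122 ] [-2.86 -0.09  5.43]
23.3667
```

View pics/s10.png

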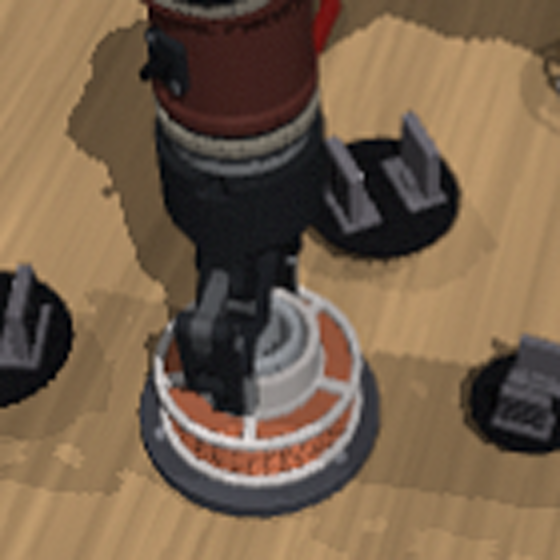

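Seated: contact came at TCP z 0.122, as predicted (0.012 + 0.110). Releasing, then I look at the spindle mouth and the cap.

Run:
```python
from h import *
arm.move_gripper(1.0); arm.pause(.1); print(arm.read_opening(),arm.read_ft_force())
arm.line_to([.6403,.0648,.27],.2); arm.pause(.3)
pose=(arm.read_tool_pos(),arm.read_eef_rot());im=shot('wrist','w11');np.savez('w11.npz',p=pose[0],q=pose[1]);print(pose)
cv2.imwrite('pics/w11c.png',cv2.resize(im[90:230,180:330],None,fx=5,fy=4.2,interpolation=2))
arm.movep([.50,.03,.22],down(1.50)); arm.pause(.3)
pose=(arm.read_tool_pos(),arm.read_eef_rot());im=shot('wrist','w12');np.savez('w12.npz',p=pose[0],q=pose[1]);print(pose,arm.read_time())
cv2.imwrite('pics/w12c.png',cv2.resize(im[140:290,180:330],None,fx=4,fy=4,interpolation=2))
```

```text
0.9986315981570202 [ 0.76702977 -0.08462552  0.21122347]
(array([0.64001401, 0.06477977, 0.26897022]), array([-8.28220185e-05,  7.07766929e-01, -6.43388171e-05,  7.06446009e-01]))
(array([0.50095738, 0.03027931, 0.22011193]), array([ 0.02496877,  0.70626405, -0.02481394,  0.70707279])) 26.125
```

View pics/w11c.png

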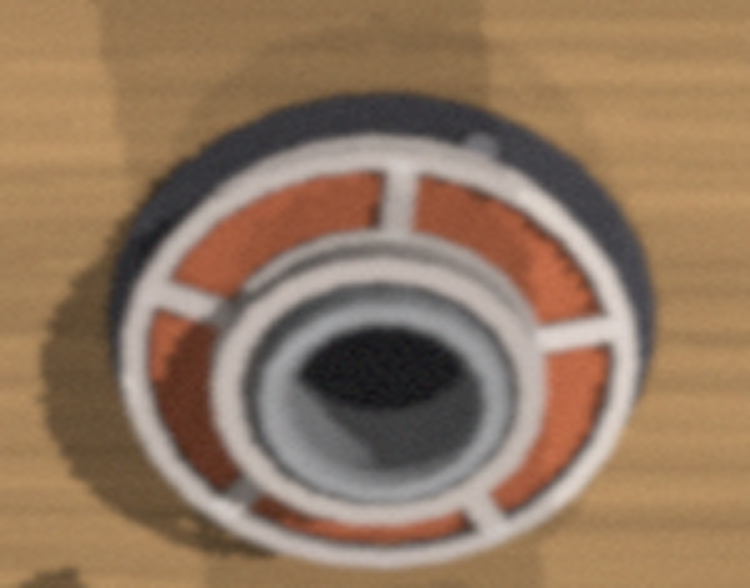

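View pics/w12c.png

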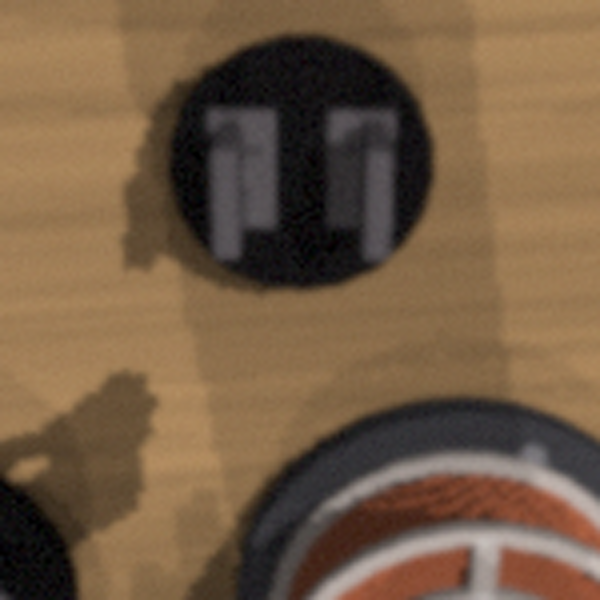

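Run:
```python
from h import *
def L(n): d=np.load(n);return d['p'],d['q']
A=np.array([[381.5,403],[258,403],[505,403],[381,303],[381,503]])/[5,4.2]+[180,90]
P=plane('wrist',A,.078,L('w11.npz'));print(P.round(4))
B=np.array([[301,161],[170,161],[432,161],[301,35],[301,288]])/4+[180,140]
print(plane('wrist',B,.021,L('w12.npz')).round(4))
C=np.array([[227,205],[378,207]])/4+[180,140]
P=plane('wrist',C,.049,L('w12.npz'));print(P.round(4),P.mean(0),np.arctan2(*(P[1]-P[0])[[1,0]]))
```

```text
[[0.6408 0.0659 0.078 ]
 [0.6408 0.0423 0.078 ]
 [0.6408 0.0894 0.078 ]
 [0.6176 0.0658 0.078 ]
 [0.6653 0.0658 0.078 ]]
[[ 0.4991  0.0306  0.021 ]
 [ 0.4969 -0.0013  0.021 ]
 [ 0.5014  0.0625  0.021 ]
 [ 0.4683  0.0328  0.021 ]
 [ 0.5327  0.0282  0.021 ]]
[[0.4997 0.0141 0.049 ]
 [0.5025 0.0475 0.049 ]] [0.50107702 0.03079536 0.049     ] 1.4862133939717215
```

Run:
```python
from h import *
arm.line_to([.50,.0302,.12],.15); arm.line_to([.50,.0302,.0985],.06); arm.pause(.15); print(arm.read_tool_pos(),arm.read_ft_force())
arm.move_gripper(0.0,30); arm.pause(.2); print(arm.read_opening(),arm.read_tool_pos(),arm.read_ft_force())
arm.line_to([.50,.0302,.13],.06); print(arm.read_ft_force(),arm.read_opening())
arm.line_to([.50,.0302,.22],.15)
arm.movep([.6407,.0649,.22],down(1.50)); arm.pause(.3); print(arm.read_tool_pos(),arm.read_ft_force(),arm.read_time())
shot('wrist','w13'); shot('side','s13',(170,100,310,250),4)
```

```text
[0.50015006 0.0301755  0.09863959] [-0.19629301 -0.03320864 -0.04410443]
0.31083058804377495 [0.50018437 0.03010856 0.09943144] [-1.41039562  0.5997682   7.75565001]
[-0.73937752  0.26681005 -1.14344818] 0.3078162610290682
[0.6400219  0.06449275 0.22026062] [-0.82803817 -0.73111429 -0.57068015] 30.7333
```

View pics/w13.png

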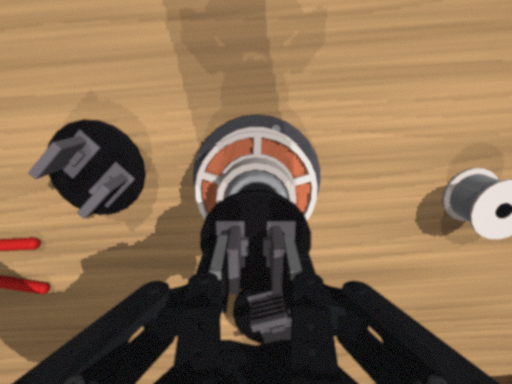

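View pics/s13.png

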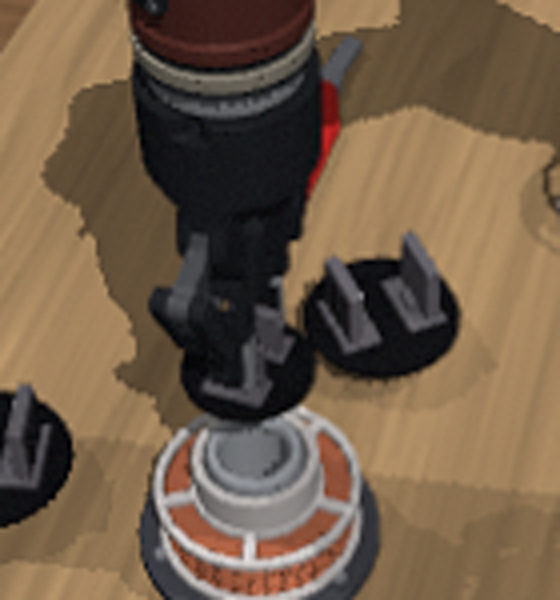

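Run:
```python
from h import *
for z,v in [(.19,.1),(.180,.05),(.176,.03),(.172,.03),(.168,.03),(.165,.03),(.163,.02),(.162,.02),(.161,.02),(.160,.02),(.159,.02)]:
    arm.line_to([.6407,.0649,z],v,ori=down(1.50)); arm.pause(.05); f=arm.read_ft_force()
    print(z,arm.read_tool_pos().round(4),f.round(2),round(arm.read_opening(),3))
    if f[2]>5 or np.hypot(f[0],f[1])>8: break
print(arm.read_time())
shot('side','s14',(170,130,310,270),4)
```

```text
0.19 [0.641  0.0649 0.1903] [-0.75  0.12 -0.99] 0.31
0.18 [0.6407 0.0649 0.1799] [-0.32  0.5  -0.99] 0.312
0.176 [0.6407 0.0649 0.1759] [ 0.06 -0.53  0.44] 0.31
0.172 [0.6406 0.0649 0.1719] [ 0.47 -0.59 -1.33] 0.31
0.168 [0.6406 0.0649 0.1678] [ 0.56  0.2  -1.52] 0.309
0.165 [0.6406 0.0649 0.1649] [ 0.06 -0.52 -1.29] 0.311
0.163 [0.6407 0.0649 0.1629] [ 0.81  0.3  -0.07] 0.311
0.162 [0.6407 0.0649 0.162 ] [ 0.09  0.45 -1.13] 0.311
0.161 [0.6409 0.0649 0.1616] [-0.33 -0.32  3.21] 0.309
0.16 [0.6409 0.0649 0.1615] [-2.23  0.21  7.37] 0.314
34.2333
```

View pics/s14.png

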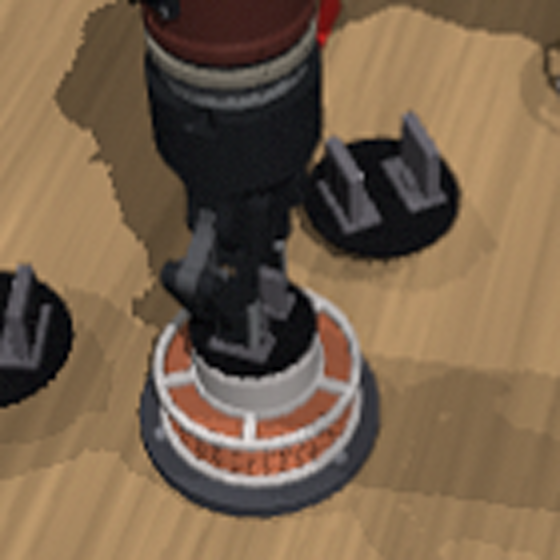

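Run:
```python
from h import *
arm.move_gripper(1.0); arm.pause(.2); print(arm.read_opening(),arm.read_ft_force())
arm.line_to([.6407,.0649,.28],.15); arm.pause(.3)
pose=(arm.read_tool_pos(),arm.read_eef_rot());im=shot('wrist','w15');np.savez('w15.npz',p=pose[0],q=pose[1]);print(pose,arm.read_time())
cv2.imwrite('pics/w15c.png',cv2.resize(im[90:230,180:330],None,fx=4.6,fy=4.6,interpolation=2))
shot('side','s15',(170,130,310,270),4)
```

```text
1.0013790913150287 [-0.25261726  0.62470955  0.24503541]
(array([0.64050894, 0.0648948 , 0.27924818]), array([ 0.02493452,  0.70712644, -0.02508942,  0.70620181])) 36.3917
```

View pics/w15c.png

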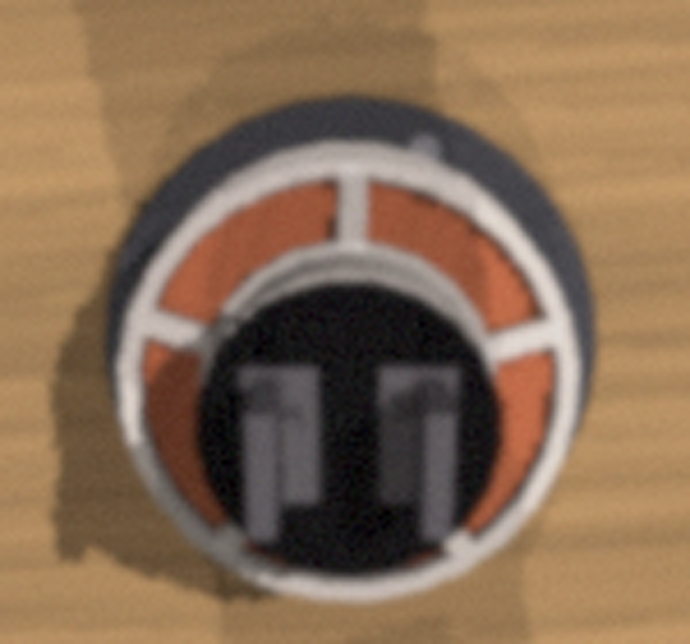

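View pics/s15.png

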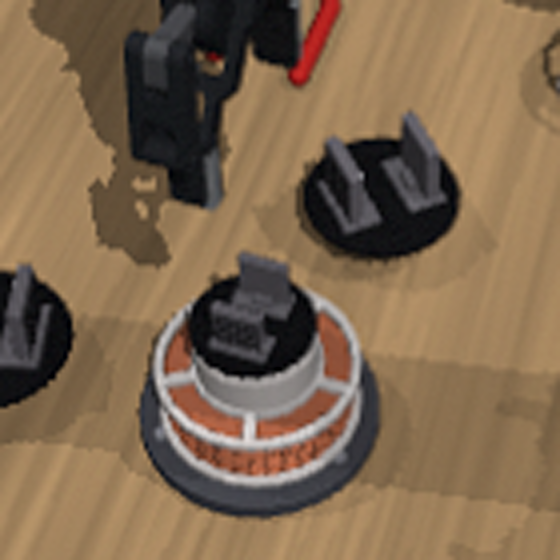

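Run:
```python
from h import *
d=np.load('w15.npz');po=(d['p'],d['q'])
f=lambda a,z:plane('wrist',np.array(a)/4.6+[180,90],z,po)
P=f([[348.5,428],[197,428],[500,428],[348,282],[348,575]],.083);print(P.round(4),np.linalg.norm(P[2]-P[1]))
P=f([[262,480],[437,478]],.111);print(np.linalg.norm(P[1]-P[0]),P.mean(0))
P=f([[349,370],[117,370],[582,370],[349,140],[349,602]],.05);print('flange',P.round(4),(P[3]+P[4])/2)
s=cv2.imread('pics/s15.png') # disc in side crop
print('side disc',plane('side',(170+253/4,130+326/4),.083),proj('side',[[.6407,.0649,.083]])*4-[680,520])
```

```text
[[0.6402 0.0655 0.083 ]
 [0.6379 0.0337 0.083 ]
 [0.6425 0.0973 0.083 ]
 [0.6092 0.0676 0.083 ]
 [0.6738 0.063  0.083 ]] 0.06381282836076371
0.03340669437023473 [0.6416833  0.06554645 0.111     ]
flange [[0.6363 0.0659 0.05  ]
 [0.6325 0.0119 0.05  ]
 [0.6402 0.1201 0.05  ]
 [0.5841 0.0696 0.05  ]
 [0.6955 0.0617 0.05  ]] [0.63976528 0.06566736 0.05      ]
side disc [[0.6384946  0.06838548 0.083     ]] [[250.96498438 319.80980267]]
```

Run:
```python
from h import *
print(np.abs(arm.read_dq()).max(),arm.read_ft_force(),arm.read_time())
print(ticket.finish_job())
```

```text
0.004859296224216319 [ 0.53519274  0.67424811 -0.3110037 ] 36.4417
the job is handed in; nothing more can be done
None
```

The full reel is loaded on the stand and the cap is back in the spindle. I handed the job in at about 36.4 s of the 72 s allowed; no verdict is reported.

What I did:
- **Cap off:** I pinched the cap on the stand (66 mm disc; the two lookalikes measure about 92 mm), lifted it out and stood it upright at (0.50, 0.03).
- **Reel on:** I carried the copper reel by its collar and lowered it over the spindle without touching it. It met the base at the predicted height, with about 5 N of push, and only then did I let go.
- **Cap back:** I pinched the cap again and lowered it until its disc met the rim, with about 7 N of push, then released it.

Last checks:
- **Cap position:** The disc centre measured about 1 mm from the spindle centre. In the side view it lies at the same pixel as before the cap was first removed.
- **Tabs:** The grips measured 33.4 mm apart between centres, against 34.4 mm when first seen free (pinched would be about 23 mm). They are sprung out, within my measuring error.
- **Reel:** Its flange is centred within about 1 mm.
- **Release:** The gripper was open and well clear above the stand, and nearly still.
- **Disagreement:** A hand-picked side-view point put the disc about 3 to 4 mm away from the wrist-camera estimate. I put this down to a coarse pixel pick, because the disc matches its original position in the image.
- **Not measured:** I never reached near the empty reel, solder spool or pliers, but I did not re-measure where they stand at the end.

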